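Reset the tripped breaker on the bench distribution board

TASK

One of the three breakers on the board has tripped: its black lever stands halfway and its little window shows orange. Reset it: press that lever firmly, but without forcing it, all the way to off (toward the red mark) until it is against its stop and the window turns green, then throw it fully on (toward the green stripe) and let go. Leave the other two breakers as they are and do not disturb the other things on the bench.

Things in the scene. Friction and masses are not known exactly. Their poses are not given: they have to be found in the camera images.
- board: Grey steel board 170 x 260 x 12 mm (x, y, z) (with its rubber feet) lying fixed on the bench; origin: centre of its underside. On it three identical light grey breakers stand side by side along its y, 80 mm apart, their x axes along the board's. Which of the three places is the tripped one varies.
- breaker_a: The tripped breaker. Case 140 x 68 x 75 mm (x, y, z), fixed; its top is 87 mm above the bench. Origin: centre of the case underside. +x points toward on (green stripe), -x toward off (red mark, then the flag window: black bezel 5 mm high, 24 x 42 mm, centred at x = -56 mm). The lever's hinge runs along y, 52 mm above the origin. The hand must never press on this breaker with more than 25 N.
- lever_a (a joint): Tripped breaker's lever angle (rad): 0 upright, positive toward on; starts within 0.08 of 0. Moves at about 2 N and stays where left. Toward off it turns stiff (8 to 15 N at the handle) for its last 0.2 rad, then meets a hard stop, somewhere from -0.30 to -0.63: find it by feel. Reset happens only there. Until reset it is blocked toward on at 0.1 to 0.4; then it swings to the on stop at 0.60.
- lever_a_tip (a point): Middle of the end face of the tripped breaker's lever, 78 mm from the hinge. The lever is a black handle 12 mm thick (x) and 22 mm wide (y) that stands 55 mm out of the case top when upright.
- flag_a (a joint): Trip flag of the tripped breaker (m), seen through its window: 0 orange (tripped), about 0.008 green (reset). It cannot be touched; it is moved by the lever over its last travel toward the off stop, and stays.
- lever_b (a joint): Lever of a second, identical breaker, which is on: angle as for lever_a, starts at 0.60 (on stop), window green. To be left alone.
- lever_c (a joint): Lever of the third, identical breaker, of a spare circuit that is off: starts at -0.60 (off stop), window green. To be left alone.
- bottle_front: Loose small white bottle with a dark label, 51 mm across, 94 mm high, to the right of the board. Origin: centre of its underside. A bystander.
- panel_meter: Loose black panel meter with a green display, 28 x 48 x 46 mm, behind the board. Origin: centre of its underside. A bystander.

How it is judged:
On the way, in this order (a step that is already met when the one before it is completed fails the run):
1. the tripped lever is pressed home against its off stop and the flag has gone over to green (value of joint flag_a above 0.0068 m and value of joint lever_a below -0.2 rad), for 0.1 s.
2. the reset lever is thrown fully on (value of joint lever_a above 0.54 rad), for 0.2 s.
At the end, for the whole second after the job is handed in: the tripped breaker's lever rests on (above 0.54 rad) with its flag green (above 6.8 mm); the on neighbour is still on (above 0.5 rad) and the spare still off (below -0.5 rad) (value of joint lever_a above 0.54 rad and value of joint flag_a above 0.0068 m and value of joint lever_b above 0.5 rad and value of joint lever_c below -0.5 rad); the robot touches nothing.
It fails at once if the hand presses on the tripped breaker or its lever with more than 25 N (contact force between any of the fingers, the arm and breaker_a above 25 N).
It fails at once if a neighbouring breaker's lever is moved (value of joint lever_b below 0.45 rad or value of joint lever_c above -0.45 rad).
It fails at once if a loose bystander is moved by more than 3 cm (distance of any of bottle_front, panel_meter from where it was at the start of the episode above 0.03 m).
It also fails if it takes over 42 s, if anything falls off the work surface, if the arm or the gripper's body presses on something with over 40 N, if the wrist force passes 120 N, or if a joint passes its speed limit or range.

ROBOT

A 7-joint arm with a two-finger parallel gripper is mounted at the origin on a cart in front of the work surface, level with it; the furniture and walls round the work are solid. World frame = base frame: x ahead of the robot, y to its left, z up, the work surface at z = 0. Lengths are in m, angles in rad, forces in N, time in s.
With the tool pointing down it reaches from about 0.425 to 0.875 m from the base axis. Payload 4.7 kg.
Tool frame: the origin (TCP) lies between the finger pads; the fingertips stand 17 mm ahead of it and the grasp point (between the pads) lies 2 mm behind it; z points along the fingers, y is the line along which they close (so a half turn about z gives the same grasp; the last joint's range is limited). The gripper opens to 87 mm and grips with 3 to 60 N. Pads are 19 mm wide; open, the fingers measure 117 mm over their backs; the gripper's body (75 mm by 190 mm) begins 51 mm behind the grasp point.
Start: joints at [-1.154, 0.321, -0.07, 1.45, 0.023, 1.371, -0.057], TCP at [0.255, 0.598, 0.24] pointing down, gripper open.
Joint ranges: [-2.86, 2.86], [-0.3, 2.09], [-1.38, 1.24], [0.06, 2.45], [-1.56, 4.7], [0.09, 2.05], [-2.69, 2.69]. Speed limits (rad/s): [2.57, 2.57, 3.14, 3.14, 3.14, 3.14, 3.14].

INTERFACE

Orientations are given as [roll, pitch, yaw] about the fixed x, y, z axes, in that order (R = Rz(yaw) Ry(pitch) Rx(roll)).
In Python, from station import manip gives the robot as it stands.
- The arm moves only by the shell command python3 -m inch 'ROWS' [OPENING] [FORCE]. ROWS is JSON, a list of rows, each a list of 4 numbers: the shift along the world's x, y, z in m, then the turn about the world's z in rad. In form: [[x, y, z, spin], ...]. A call has 1 to 20 rows; each row shifts and turns the commanded pose from where the row before left it; what a row does not reach is not made up. A row lasts 1/10 s, in which the tool goes at most 50 mm and 8.59 degrees, less where a joint would pass 70% of its speed; a pose out of reach is approached as far as the arm can. A call with a gripper value outside its range is refused whole. OPENING is the finger opening in m, from 0 to 0.087, set as the call begins (- or left out, the last holds). The fingers move at their own pace and stop on an object; FORCE is the grip in N (left out, the last holds). Time passes only in rows, so rows that do not move let the fingers close. It gives the time, the measured TCP pose, the force, the opening and the grip force at its end, in the units of the state.
- manip.sense(): the state, without advancing time (a new reading comes with each control period).
- manip.camera(name): name is "scene" or "top" or "wrist"; returns a dict with "frame" (384x512x3 uint8, red, green, blue), "fx", "fy", "cx", "cy" (pixels), "eye" and "attitude" of the camera in the world. Camera axes: x right, y down, z forward; pixel columns grow to the right and rows downward; lengths in m; the calibration is good to about 2 mm. A picture is of the moment at which its call begins. There is no depth.
- manip.sign_off(): hands the job in; it is judged then, once.
The state is a dict: "time_s": time; "joints": joint angles; "qvel": joint speeds; "effort": joint torques, N m; "position": TCP position; "eef_rot": TCP orientation; "wrist_force": force on the tool from outside, world axes, zero at the start; "torque": the same for the moment, N m; "gripper_width": finger opening in m; "grasp_force": force on a finger pad.
Only numpy, scipy, OpenCV 4.12 (cv2) and the standard library are available. Lean on these libraries where they do the work, as an engineer would, in place of code of your own. Each camera call takes 0.05 s, during which the arm holds its last target. There are 200 camera calls.

## Working session

There is one attempt and no reset: what is moved stays moved. The work goes in short steps, Python scripts to look and compute and a shell command to move; the robot and the scene stay as the last step left them, time stands still between calls to the robot, and variables do not carry over. Pictures are saved under pics/ and viewed, at most 10 in all, crops included, and the job is handed in when it is done.

```bash
mkdir -p pics; ls; python3 - <<'E'
from station import manip
import cv2,numpy as np
for n in ("scene","top"):
    c=manip.camera(n); cv2.imwrite(f"pics/{n}0.png",c["frame"][:,:,::-1])
    print(n,c["fx"],c["fy"],c["cx"],c["cy"],c["eye"],c["attitude"])
s=manip.sense();print(s["time_s"],s["position"],s["eef_rot"],s["wrist_force"],s["gripper_width"])
E
```

```text
pics
scene 365.9282952238058 365.9282952238058 257.75582532381486 191.5109075067637 [0.36409116 0.14929554 0.75940436] [-2.43459202 -0.00273774 -2.67242277]
top 426.5263444234602 426.5263444234602 261.316150589521 195.75807047696946 [ 0.55804255 -0.32765883  0.97729799] [-3.08637743 -0.00815987 -1.55176294]
0.1 [0.25463743 0.59754011 0.23854906] [-3.13986353e+00  8.09303793e-05  2.73884946e+00] [ 0.628211   -0.79633609  0.27055372] 0.08674878575372179
```

View pics/scene0.png

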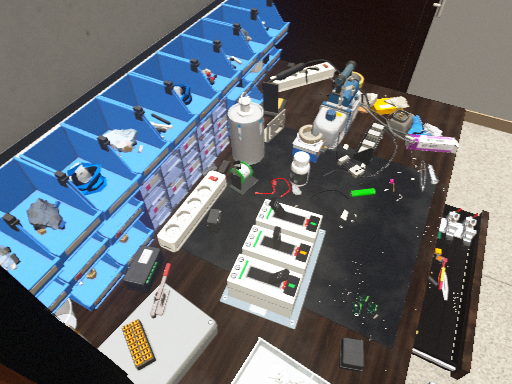

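View pics/top0.png

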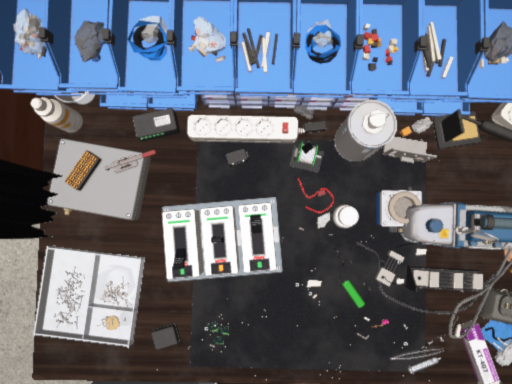

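```bash
cat > h.py <<'E'
import numpy as np
from scipy.spatial.transform import Rotation as R
def ray(c,u,v):
    d=R.from_euler('xyz',c["attitude"]).as_matrix()@np.array([(u-c["cx"])/c["fx"],(v-c["cy"])/c["fy"],1]); return np.array(c["eye"]),d
def onz(c,u,v,z):
    e,d=ray(c,u,v); return e+d*(z-e[2])/d[2]
def proj(c,p):
    q=R.from_euler('xyz',c["attitude"]).as_matrix().T@(np.array(p)-np.array(c["eye"])); return c["fx"]*q[0]/q[2]+c["cx"],c["fy"]*q[1]/q[2]+c["cy"]
E
python3 - <<'E'
from station import manip
import cv2,numpy as np
from h import *
c=manip.camera("top");s=manip.camera("scene")
a=cv2.resize(c["frame"][190:290,150:290],None,fx=5.5,fy=5.5,interpolation=cv2.INTER_CUBIC)
cv2.imwrite("pics/t1.png",a[:,:,::-1])
b=cv2.resize(s["frame"][190:330,215:335],None,fx=4,fy=4,interpolation=cv2.INTER_CUBIC)
cv2.imwrite("pics/s1.png",b[:,:,::-1])
# white case blobs
f=c["frame"][190:290,150:290]; hsv=cv2.cvtColor(f,cv2.COLOR_RGB2HSV)
for nm,lo,hi in (("case",(0,0,215),(179,40,255)),("orange",(8,150,150),(25,255,255)),("green",(45,120,100),(85,255,255)),("red",(0,150,120),(6,255,255))):
    m=cv2.inRange(hsv,lo,hi); n,l,st,ce=cv2.connectedComponentsWithStats(m)
    for i in range(1,n):
        if st[i,4]>=(200 if nm=="case" else 5):
            u,v=ce[i]+[150,190]; print(nm,st[i],(round(u,1),round(v,1)),onz(c,u,v,0.089).round(4))
            if nm=="case":
                r=cv2.minAreaRect(np.argwhere(l==i)[:,::-1].astype(np.float32)); print(r,[onz(c,x+150,y+190,0.087)[:2].round(4).tolist() for x,y in cv2.boxPoints(r)])
E
```

```text
case [  87   13   42   69 1372] (np.float64(256.9), np.float64(234.2)) [ 0.5273 -0.3263  0.089 ]
((107.57377624511719, 47.31147766113281), (67.53966522216797, 40.56001281738281), 84.80557250976562) [[0.5859, -0.278], [0.5952, -0.3622], [0.456, -0.3773], [0.447, -0.2938]]
case [  51   16   37   70 1290] (np.float64(218.3), np.float64(237.0)) [ 0.52   -0.2464  0.089 ]
((68.17587280273438, 50.610347747802734), (67.51597595214844, 32.969058990478516), 85.2363510131836) [[0.5786, -0.2045], [0.5856, -0.2728], [0.4466, -0.2876], [0.4398, -0.2198]]
case [  13   20   36   69 1227] (np.float64(180.4), np.float64(239.9)) [ 0.5125 -0.1682  0.089 ]
((30.291275024414062, 53.682132720947266), (67.07549285888672, 32.02337646484375), 85.76361083984375) [[0.5707, -0.1275], [0.5769, -0.1938], [0.4389, -0.2078], [0.4329, -0.1421]]
orange [69 75  4  6 24] (np.float64(220.5), np.float64(267.5)) [ 0.4573 -0.2525  0.089 ]
green [64 28  7  1  7] (np.float64(217.0), np.float64(218.0)) [ 0.5592 -0.2428  0.089 ]
green [29 31  7  1  7] (np.float64(182.0), np.float64(221.0)) [ 0.5516 -0.1703  0.089 ]
green [19 32  6  1  6] (np.float64(171.5), np.float64(222.0)) [ 0.5491 -0.1486  0.089 ]
green [108  72   4   6  22] (np.float64(259.4), np.float64(264.5)) [ 0.4649 -0.3326  0.089 ]
green [30 78  4  7 24] (np.float64(181.6), np.float64(271.0)) [ 0.4487 -0.1725  0.089 ]
```

View pics/t1.png

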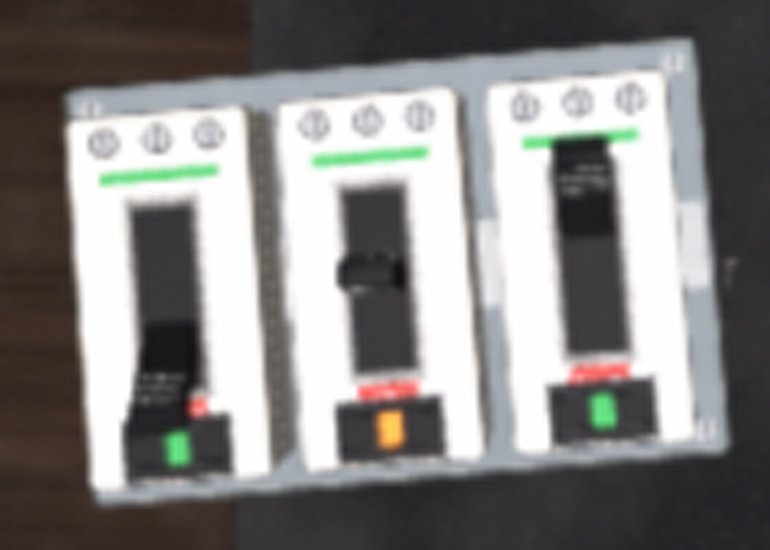

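View pics/s1.png

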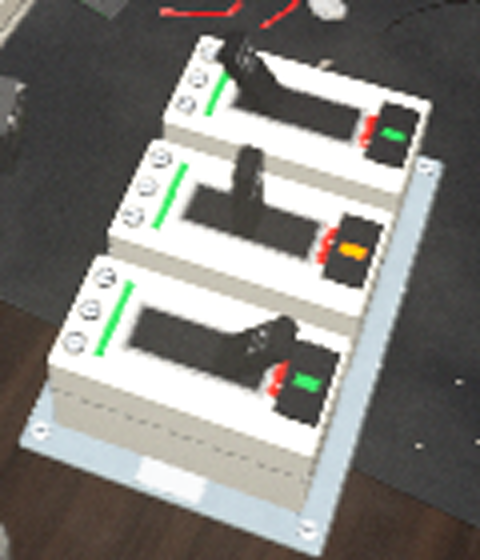

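The top view shows the middle breaker is the tripped one: its window is orange at about (220,267) and its lever is upright. Its centre measures (0.513, -0.246) with yaw about 0.10, and the case comes out at 68 x 140 mm with 80 mm spacing, which matches the given sizes. Next I'll move over the +x side of the lever with closed fingers.

```bash
python3 -m inch '[[0.025,-0.035,0,-0.13],[0.025,-0.035,0,-0.13],[0.025,-0.035,0,-0.13],[0.025,-0.035,0,-0.13],[0.025,-0.035,0,-0.13],[0.025,-0.035,0,-0.13],[0.025,-0.035,0,-0.13],[0.025,-0.035,0,-0.13],[0.025,-0.035,0,-0.13],[0.025,-0.035,0,-0.13],[0.005,-0.049,0,-0.13],[0.005,-0.049,0,-0.13],[0.005,-0.049,0,-0.13],[0.005,-0.049,0,-0.13],[0.005,-0.049,0,-0.13],[0.005,-0.049,0,-0.13],[0.005,-0.049,0,-0.13],[0.005,-0.049,0,-0.13],[0.005,-0.049,0,-0.13],[0.005,-0.049,0,-0.13]]' 0 20
```

```text
time_s: 2.2
position: [0.5548, -0.2437, 0.2398]
eef_rot: [-3.141, -0.001, 0.134]
wrist_force: [1.4, 0.6, -0.6]
gripper_width: 0.0006
grasp_force: 0.0
```

```bash
python3 -m inch '[[0,0.001,-0.02,-0.03],[0,0,-0.02,0],[0,0,-0.02,0],[0,0,-0.02,0],[0,0,-0.022,0],[0,0,0,0],[0,0,0,0]]'
python3 - <<'E'
from station import manip
from h import *
import cv2
s=manip.sense();print(s["wrist_force"],s["position"])
c=manip.camera("wrist"); cv2.imwrite("pics/w1.png",c["frame"][:,:,::-1]); print(c["eye"],proj(c,[.5127,-.2462,.142]))
E
```

```text
time_s: 2.9
position: [0.5547, -0.241, 0.1377]
eef_rot: [3.142, 0.001, 0.109]
wrist_force: [-0.1, -1.3, 0.7]
gripper_width: 0.0003
grasp_force: 0.0
[-0.09857021 -1.25219428  0.67323868] [ 0.55473055 -0.24100376  0.13772512]
[ 0.62181096 -0.2340628   0.28319361] (np.float64(252.23981301929328), np.float64(309.19280043446713))
```

View pics/w1.png

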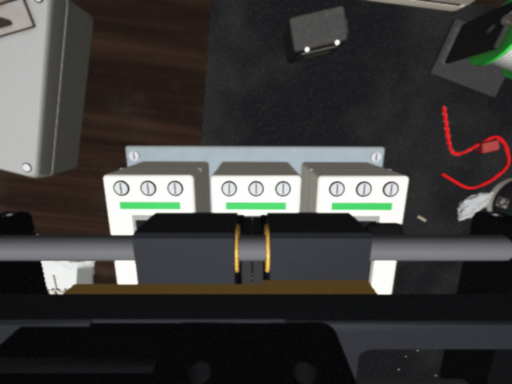

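The wrist view shows the closed fingers centred on the middle breaker, over its green stripe at about (255,206). Next I'll push toward off.

```bash
python3 -m inch '[[-0.005,-0.0005,0,0],[-0.005,-0.0005,0,0],[-0.005,-0.0005,0,0],[-0.005,-0.0005,0,0],[-0.003,-0.0003,0,0],[-0.003,-0.0003,0,0],[-0.003,-0.0003,0,0],[-0.003,-0.0003,0,0],[0,0,0,0]]'; python3 -m inch '[[-0.002,-0.0002,0,0],[-0.002,-0.0002,0,0],[0,0,0,0]]'
```

```text
time_s: 3.85
position: [0.5225, -0.2443, 0.1377]
eef_rot: [-3.142, 0.0, 0.109]
wrist_force: [1.3, 0.1, 1.0]
gripper_width: 0.0007
grasp_force: 0.6
time_s: 4.15
position: [0.5183, -0.2447, 0.1373]
eef_rot: [-3.141, 0.001, 0.109]
wrist_force: [1.9, -0.5, 0.2]
gripper_width: 0.0003
grasp_force: 0.6
```

```bash
python3 -m inch '[[-0.002,-0.0002,0,0],[0,0,0,0]]'|grep -E "pos|force: \["; python3 -m inch '[[-0.002,-0.0002,0,0],[0,0,0,0]]'|grep -E "pos|force: \["; python3 -m inch '[[-0.002,-0.0002,0,0],[0,0,0,0]]'|grep -E "pos|force: \["
```

```text
position: [0.5164, -0.2448, 0.1373]
wrist_force: [1.7, 0.4, 0.2]
position: [0.5144, -0.2449, 0.1374]
wrist_force: [1.6, 1.3, -0.5]
position: [0.5128, -0.245, 0.1376]
wrist_force: [2.5, 0.9, -0.6]
```

```bash
python3 -m inch '[[-0.002,-0.0002,0,0],[0,0,0,0]]'|grep -E "pos|force: \["; python3 -m inch '[[-0.002,-0.0002,0,0],[0,0,0,0]]'|grep -E "pos|force: \["; python3 -m inch '[[-0.0015,-0.0002,0,0],[0,0,0,0]]'|grep -E "pos|force: \["
```

```text
position: [0.5115, -0.2451, 0.1378]
wrist_force: [3.8, 0.3, -1.5]
position: [0.5102, -0.2452, 0.138]
wrist_force: [6.6, 1.0, -1.4]
position: [0.509, -0.2453, 0.1381]
wrist_force: [6.1, 1.5, -1.3]
```

```bash
python3 - <<'E'
from station import manip
from h import *
import cv2
c=manip.camera("scene"); cv2.imwrite("pics/s2.png",cv2.resize(c["frame"][160:310,195:345],None,fx=4,fy=4,interpolation=cv2.INTER_CUBIC)[:,:,::-1])
E
```

```text
(no output)
```

View pics/s2.png

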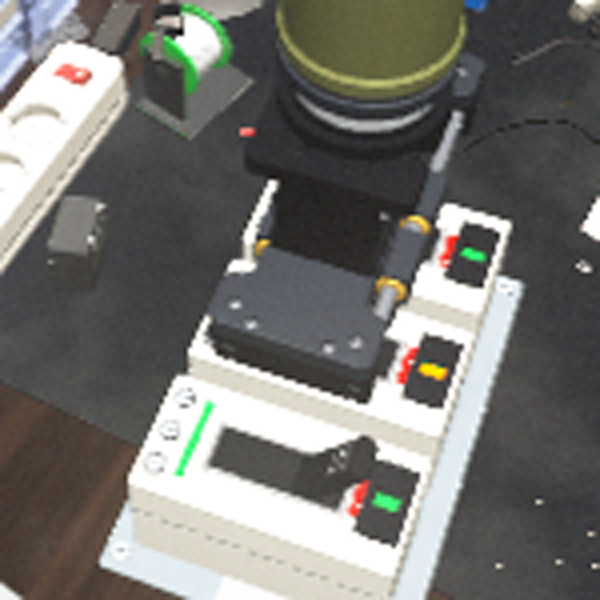

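The window is visible at about scene pixel (302,252) and is still orange. The force is rising, so the lever is in the stiff zone. The arm's compliance is about 3.5 N/mm, so 1 mm steps are safe.

```bash
cat > st.py <<'E'
from station import manip
import cv2,numpy as np
s=manip.sense(); f=manip.camera("scene")["frame"][245:260,295:310]
h=cv2.cvtColor(f,cv2.COLOR_RGB2HSV)
print(np.round(s["time_s"],2),s["position"].round(4) if hasattr(s["position"],'round') else s["position"],np.round(s["wrist_force"],1),round(float(np.linalg.norm(s["wrist_force"])),1),"orange",(cv2.inRange(h,(8,150,150),(25,255,255))>0).sum(),"green",(cv2.inRange(h,(45,120,100),(85,255,255))>0).sum())
E
python3 -m inch '[[-0.001,-0.0001,0,0],[-0.001,-0.0001,0,0],[0,0,0,0]]'>/dev/null; python3 st.py; python3 -m inch '[[-0.001,-0.0001,0,0],[0,0,0,0]]'>/dev/null; python3 st.py;  python3 -m inch '[[-0.001,-0.0001,0,0],[0,0,0,0]]'>/dev/null; python3 st.py
```

```text
5.7 [ 0.5071 -0.2455  0.1382] [ 6.   1.  -1.5] 6.2 orange 8 green 3
5.95 [ 0.506  -0.2457  0.1382] [ 6.4  1.3 -1.2] 6.7 orange 6 green 5
6.2 [ 0.505  -0.2458  0.1382] [ 6.4  1.4 -1.9] 6.8 orange 6 green 7
```

```bash
for i in 1; do :; done
python3 -m inch '[[-0.001,-0.0001,0,0],[0,0,0,0]]'>/dev/null; python3 st.py; python3 -m inch '[[-0.001,-0.0001,0,0],[0,0,0,0]]'>/dev/null; python3 st.py;  python3 -m inch '[[-0.001,-0.0001,0,0],[0,0,0,0]]'>/dev/null; python3 st.py
```

```text
6.45 [ 0.504  -0.2459  0.1382] [ 6.1  0.5 -0.5] 6.1 orange 4 green 9
6.7 [ 0.503  -0.2461  0.1383] [ 6.2  1.2 -0.4] 6.3 orange 4 green 10
6.95 [ 0.502  -0.2462  0.1382] [ 5.5  1.1 -0.8] 5.7 orange 4 green 12
```

```bash

python3 -m inch '[[-0.001,-0.0001,0,0],[0,0,0,0]]'>/dev/null; python3 st.py; python3 -m inch '[[-0.001,-0.0001,0,0],[0,0,0,0]]'>/dev/null; python3 st.py
```

```text
7.2 [ 0.501  -0.2463  0.1383] [ 5.2  1.1 -1.1] 5.4 orange 4 green 14
7.45 [ 0.4999 -0.2464  0.1383] [ 6.3  0.9 -0.8] 6.4 orange 2 green 17
```

```bash

python3 -m inch '[[-0.001,-0.0001,0,0],[0,0,0,0]]'>/dev/null; python3 st.py; python3 -m inch '[[-0.001,-0.0001,0,0],[0,0,0,0]]'>/dev/null; python3 st.py
```

```text
7.7 [ 0.499  -0.2466  0.1383] [ 6.1  0.9 -0.4] 6.2 orange 0 green 20
7.95 [ 0.498  -0.2466  0.1383] [ 6.   1.2 -0.6] 6.2 orange 0 green 20
```

```bash

python3 -m inch '[[-0.001,-0.0001,0,0],[0,0,0,0]]'>/dev/null; python3 st.py; python3 -m inch '[[-0.001,-0.0001,0,0],[0,0,0,0]]'>/dev/null; python3 st.py
```

```text
8.2 [ 0.497  -0.2468  0.1383] [6.6 1.3 0.7] 6.7 orange 0 green 20
8.45 [ 0.4964 -0.2468  0.1385] [ 6.7  1.4 -0.1] 6.8 orange 0 green 20
```

```bash

python3 -m inch '[[-0.001,-0.0001,0,0],[0,0,0,0]]'>/dev/null; python3 st.py; python3 -m inch '[[-0.001,-0.0001,0,0],[0,0,0,0]]'>/dev/null; python3 st.py
```

```text
8.7 [ 0.496  -0.2469  0.1387] [ 7.4  0.8 -0.8] 7.5 orange 0 green 20
8.95 [ 0.4955 -0.2469  0.1389] [ 9.5  1.3 -0.1] 9.6 orange 0 green 20
```

```bash

python3 -m inch '[[-0.001,-0.0001,0,0],[0,0,0,0]]'>/dev/null; python3 st.py; python3 -m inch '[[-0.001,-0.0001,0,0],[0,0,0,0],[0,0,0,0]]'>/dev/null; python3 st.py
```

```text
9.2 [ 0.4951 -0.2469  0.1391] [10.1  0.5 -0.4] 10.1 orange 0 green 20
9.55 [ 0.4946 -0.247   0.1393] [11.   2.   0.9] 11.2 orange 0 green 20
```

```bash

python3 -m inch '[[-0.001,-0.0001,0,0],[0,0,0,0]]'>/dev/null; python3 st.py; python3 -m inch '[[-0.001,-0.0001,0,0],[0,0,0,0],[0,0,0,0]]'>/dev/null; python3 st.py
```

```text
9.8 [ 0.4943 -0.247   0.1395] [12.8  1.1 -0.6] 12.8 orange 0 green 20
10.15 [ 0.4938 -0.2471  0.1398] [12.   1.3 -0.2] 12.1 orange 0 green 20
```

The window is fully green and the lever is solidly against its stop at about 12 N, with an estimated angle of -0.54. Next I'll hop over to the other side.

```bash
python3 -m inch '[[0.005,0.0005,0,0],[0.006,0.0005,0,0],[0.006,0.0005,0.01,0],[0,0,0.018,0],[0,0,0.018,0],[0,0,0,0],[-0.018,-0.002,0,0],[-0.018,-0.002,0,0],[-0.018,-0.002,0,0],[-0.018,-0.002,0,0],[0,0,0,0]]'; python3 st.py
```

```text
time_s: 11.3
position: [0.4304, -0.2548, 0.1827]
eef_rot: [-3.14, 0.002, 0.106]
wrist_force: [-0.2, 0.6, 0.5]
gripper_width: 0.0005
grasp_force: 0.0
11.3 [ 0.4304 -0.2548  0.1827] [-0.2  0.6  0.5] 0.8 orange 0 green 13
```

```bash
python3 -m inch '[[0,0,-0.018,0],[0,0,-0.018,0],[0,0,-0.017,0],[0,0,0,0]]'; python3 -m inch '[[0.006,0.0006,0,0],[0.006,0.0006,0,0],[0.006,0.0006,0,0],[0.006,0.0006,0,0],[0.006,0.0006,0,0],[0.006,0.0006,0,0],[0.006,0.0006,0,0],[0.006,0.0006,0,0],[0,0,0,0]]'; python3 st.py
```

```text
time_s: 11.75
position: [0.4323, -0.2532, 0.1282]
eef_rot: [-3.141, 0.005, 0.109]
wrist_force: [-0.6, 0.5, 0.5]
gripper_width: 0.0006
grasp_force: 0.0
time_s: 12.65
position: [0.4826, -0.2492, 0.1306]
eef_rot: [3.141, -0.001, 0.11]
wrist_force: [-0.3, 0.5, -0.5]
gripper_width: 0.0004
grasp_force: 0.0
12.65 [ 0.4826 -0.2492  0.1306] [-0.3  0.5 -0.5] 0.8 orange 0 green 2
```

```bash
python3 -m inch '[[0.006,0.0006,0,0],[0.006,0.0006,0,0],[0.006,0.0006,0,0],[0.006,0.0006,0,0],[0.006,0.0006,0,0],[0.004,0.0004,0,0],[0,0,0,0]]'|grep -E "pos|force: \["; python3 -m inch '[[0.002,0.0002,0,0],[0,0,0,0]]'|grep -E "pos|force: \[";python3 -m inch '[[0.002,0.0002,0,0],[0,0,0,0]]'|grep -E "pos|force: \["
```

```text
position: [0.5159, -0.2458, 0.1302]
wrist_force: [-0.9, -0.5, -0.4]
position: [0.5174, -0.2457, 0.1305]
wrist_force: [-1.5, -0.3, -0.6]
position: [0.5194, -0.2456, 0.1306]
wrist_force: [-1.6, 0.0, -0.6]
```

```bash
python3 - <<'E'
from station import manip
from h import *
import cv2
c=manip.camera("scene"); cv2.imwrite("pics/s3.png",cv2.resize(c["frame"][160:310,195:345],None,fx=4,fy=4,interpolation=cv2.INTER_CUBIC)[:,:,::-1])
E
```

```text
(no output)
```

View pics/s3.png

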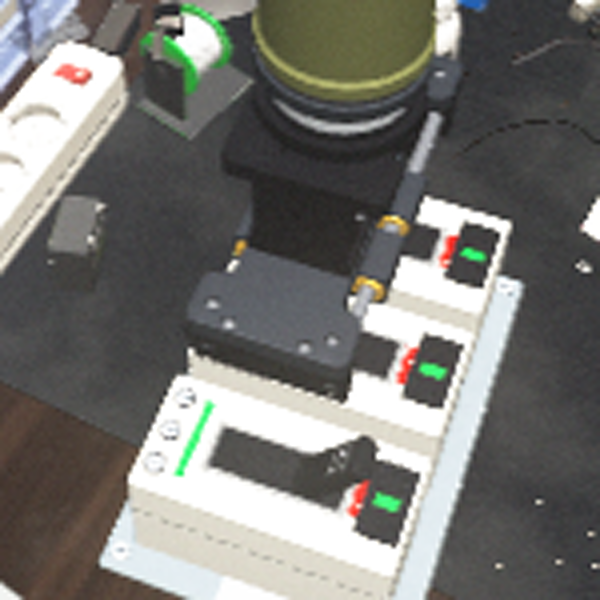

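The middle window at (432,370) in the crop is green, no lever is visible on its off side, and the levers next to it haven't moved. I'll keep pushing until I feel the on stop.

```bash
for k in 1; do python3 -m inch '[[0.002,0.0002,0,0],[0.002,0.0002,0,0],[0,0,0,0]]'|grep -E "pos|force: \["; done; python3 -m inch '[[0.002,0.0002,0,0],[0,0,0,0]]'|grep -E "pos|force: \["; python3 -m inch '[[0.002,0.0002,0,0],[0,0,0,0]]'|grep -E "pos|force: \["
```

```text
position: [0.5238, -0.2452, 0.1307]
wrist_force: [-0.3, -0.5, -1.1]
position: [0.5257, -0.245, 0.1307]
wrist_force: [-1.7, -0.7, -0.5]
position: [0.5277, -0.2448, 0.1306]
wrist_force: [-1.1, -1.3, -0.8]
```

```bash
python3 -m inch '[[0.002,0.0002,0,0],[0,0,0,0]]'|grep -E "pos|force: \["; python3 -m inch '[[0.001,0.0001,0,0],[0,0,0,0]]'|grep -E "pos|force: \["; python3 -m inch '[[0.001,0.0001,0,0],[0,0,0,0]]'|grep -E "pos|force: \["
```

```text
position: [0.5297, -0.2446, 0.1307]
wrist_force: [-2.1, -1.0, 0.3]
position: [0.5304, -0.2445, 0.1306]
wrist_force: [-1.6, -0.7, -0.1]
position: [0.531, -0.2445, 0.1305]
wrist_force: [-3.4, -0.5, 0.2]
```

```bash
python3 -m inch '[[0.001,0.0001,0,0],[0,0,0,0]]'|grep -E "pos|force: \["; python3 -m inch '[[0.001,0.0001,0,0],[0,0,0,0]]'|grep -E "pos|force: \["; python3 -m inch '[[0.001,0.0001,0,0],[0,0,0,0]]'|grep -E "pos|force: \["
```

```text
position: [0.5312, -0.2445, 0.1304]
wrist_force: [-4.5, -0.0, 2.5]
position: [0.5314, -0.2445, 0.1302]
wrist_force: [-7.9, 0.3, 3.5]
position: [0.5315, -0.2446, 0.1302]
wrist_force: [-8.5, -0.2, 3.8]
```

That is the hard on stop: x has stalled at 0.5315 against 0.529 expected. Next I'll hold, back off and go well up.

```bash
python3 -m inch '[[0,0,0,0],[0,0,0,0],[-0.006,-0.0006,0,0],[-0.012,-0.0012,0,0],[-0.02,-0.002,0,0],[0,0,0.02,0],[0,0,0.04,0],[0,0,0.04,0],[-0.02,0.04,0.01,0],[0,0.045,0,0],[0,0.045,0,0],[0,0.045,0,0],[0,0.045,0,0],[0,0,0,0],[0,0,0,0]]'; python3 - <<'E'
from station import manip
import cv2
c=manip.camera("top"); cv2.imwrite("pics/t2.png",cv2.resize(c["frame"][140:290,150:370],None,fx=3.6,fy=3.6,interpolation=cv2.INTER_CUBIC)[:,:,::-1])
E
```

```text
time_s: 17.25
position: [0.4764, -0.0268, 0.2409]
eef_rot: [-3.141, -0.002, 0.112]
wrist_force: [0.3, 0.2, -0.4]
gripper_width: 0.0005
grasp_force: 0.0
```

View pics/t2.png

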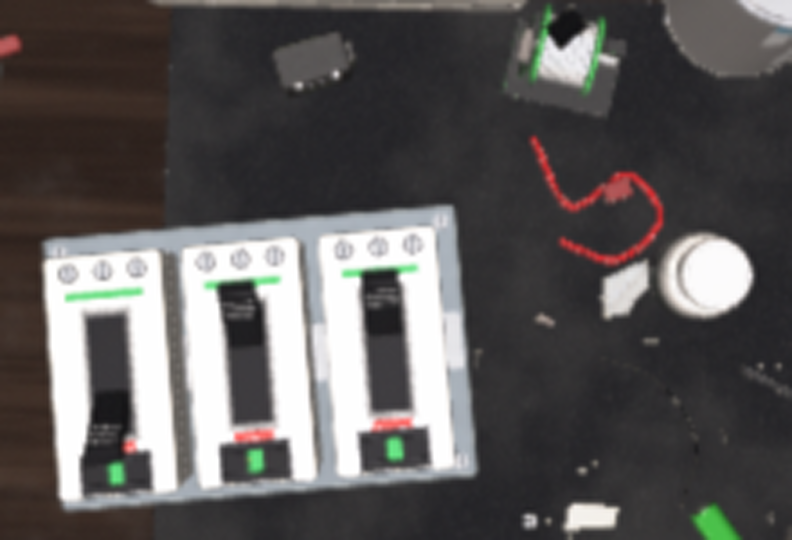

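The middle lever now lies at its green stripe at about (240,290), matching the on neighbour at (382,280). All three windows are green, the spare is still off, and the bystanders haven't moved.

```bash
python3 -c "
from station import manip
print(manip.sign_off())"
```

```text
the job is handed in; nothing more can be done
None
```

I reset the tripped middle breaker and handed the job in: its lever went to the off stop until the window turned green, then fully on. The highest wrist-force reading was about 13 N, the neighbouring levers and bystanders look unmoved in the final picture, and the hand-in returned no verdict.

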